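File the stamp tray in the empty bottom tier

ROBOT

A 6-joint arm with a two-finger parallel gripper is mounted at the origin on the work surface. World frame = base frame: x ahead of the robot, y to its left, z up, the work surface at z = 0. Lengths are in m, angles in rad, forces in N, time in s.
With the tool pointing down it reaches from about 0.275 to 0.85 m from the base axis. Payload 19 kg.
Tool frame: the origin (TCP) lies on the centre line of the jaws, within the pads' length; the fingertips stand 14 mm ahead of it and the grasp point (between the pads) lies 5 mm behind it (bot.finger_overhang is the z of the fingertips in the tool frame, in m); z points along the fingers, y is the line along which they close (so a half turn about z gives the same grasp; the last joint's range is limited). The gripper opens to 85 mm and grips with 20 to 120 N. Pads are 22 mm wide; open, the fingers measure 114 mm over their backs; the gripper's body (76 mm by 85 mm) begins 54 mm behind the grasp point. The pads swing forward as they close: fully open they stand 13 mm farther back than shut.
Start: joints at [-1.341, 0.15, 1.437, -0, 1.554, -0.134], TCP at [0.205, -0.537, 0.245] pointing down, gripper open.
Joint ranges: [-2.8, 2.8], [-0.68, 2.1], [0.12, 2.68], [-1.39, 4.53], [0.16, 2.79], [-2.81, 2.81]. Speed limits (rad/s): [1.89, 1.89, 2.22, 3.01, 3.01, 3.01].

INTERFACE

Orientations are given as a unit quaternion [x, y, z, w].
In Python, from plant import readout, camera, ticket, bot gives the robot as it stands. The module is installed in compiled form; this text tells all that it offers.
- The arm moves only by the shell command python3 -m jog 'ROWS' [OPENING]. ROWS is JSON, a list of rows, each a list of 6 numbers: the shift along the tool's x, y, z in units of 25 mm (1.0 is 25 mm), then the turn, a rotation vector about the tool's x, y, z in units of 8 degrees (1.0 is 8 degrees). A call has 1 to 12 rows; each row shifts and turns the commanded pose from where the row before left it, along the tool's axes as they then stand; what a row does not reach is not made up. A row lasts 1/10 s, in which the tool goes at most 50 mm and 8.59 degrees, less where a joint would pass 70% of its speed; a pose out of reach is approached as far as the arm can. A call is refused whole if a number of a shift passes 1 or a number of a turn 1, either way. A call with a gripper value outside its range is refused whole. OPENING is the opening, from 0 (shut) to 1 (fully open), set as the call begins (- or left out, the last holds). The fingers move at their own pace and stop on an object; the grip force is fixed at half the most. Time passes only in rows, so rows that do not move let the fingers close. It gives the time, the measured TCP pose, the force, the opening and the grip force at its end, in the units of the state.
- readout.get_obs(): the state, without advancing time (a new reading comes with each control period).
- camera(name): name is "scene" or "top"; returns a dict with "image" (384x512x3 uint8, blue, green, red), "fovy" (degrees; the focal length in pixels is half the picture's height over the tangent of half this angle, whatever the lens; pixels are square), "cx", "cy" (the principal point, pixels), "view" (4x4, takes a point from world to camera coordinates). Camera axes: x right, y down, z forward; pixel columns grow to the right and rows downward; lengths in m; the calibration is good to about 2 mm. A picture is of the moment at which its call begins. There is no depth.
- ticket.finish_job(): hands the job in; it is judged then, once.
The state is a dict: "time": time; "qpos": joint angles; "joint_vel": joint speeds; "joint_torque": joint torques, N m; "ee_pos": TCP position; "tcp_rot": TCP orientation; "contact_force": force on the tool from outside, world axes, zero at the start; "wrist_torque": the same for the moment, N m; "gripper_width": opening from 0.0 (shut) to 1.0 (fully open); "grip_force": force on a finger pad.
Only numpy, scipy, OpenCV 4.12 (cv2) and the standard library are available. Lean on these libraries where they do the work, as an engineer would, in place of code of your own. Each camera call takes 0.05 s, during which the arm holds its last target. There are 200 camera calls.

TASK

Stand the wooden-handled stamp upright in the empty well of the loose smoky tray, the well next to its pull tab. Then slide the loaded tray, pull tab towards the robot, into the bottom tier of the tower that has its bottom tier empty, until it is fully home against the back stop, with the stamp still standing in its well and the staple remover still in its own. Leave the mouse, the highlighter and the note cube where they are.

Things in the scene. Friction and masses are not known exactly. Their poses are not given: they have to be found in the camera images.
- tray: Loose open smoky acrylic tray, 110 long (x) by 100 wide (y) by 32 mm high, floor 4, walls 3 mm. Origin: centre of its underside; x runs away from the pull tab. A divider at x 4 to 7 mm parts the empty front well (x -52 to 4 mm, 94 mm wide, next to the tab) from the rear well (x 7 to 52 mm), which holds the staple remover.
- tab (a point): Middle of the tray's pull tab: an upright fin 14 mm thick (across the tray's y), z 4 to 40 mm over the surface, standing out 36 mm from the tray's front wall (tray x -91 to -55 mm). This point is at tray x -73, y 0, z 22 mm; axes as the tray's.
- well (a point): Centre of the floor of the tray's empty front well (tray x -24, y 0, z 4 mm); axes as the tray's.
- stamp: Block stamp, 72 mm high overall: square wooden base 38 x 38 mm, 20 mm high, with a turned wooden handle on it, narrow (16 mm) at z 30 mm, 28 mm thick at z 48 to 58 mm, rounded at the top. Origin: centre of the underside, z up; x and y along the base's sides. It stands loose on the surface to the left or the right, the mouse on the other side.
- tower: Fixed smoky acrylic tower, bottom tier empty. Origin: on the surface, mid bottom tier, where the tray's origin is when home; x points into the bay. No floor: the tray slides on the work surface. Side walls 108 mm apart inside, 4 thick, x -62 to 62 mm; back stop face x 55; clear height 90 mm.
- overhang (a point): Middle of the lower front edge of the upper tiers of the empty-bottomed tower (tower x -70, y 0, z 90 mm); they rise from there to z 198 mm. They overhang the bay's mouth: with the tray home, the tab stands out only 21 mm in front of this edge, so a hand there must lean back towards the robot by 30 to 40 degrees.
- full_tower: A like fixed tower beside it (which is left and which is right varies), its bottom tier already filled with a tray. Same origin and axes. Not to be used; 132 x 116 x 198 mm.
- remover: Chrome jaw-type staple remover, 52 x 32 x 20 mm, lying loose in the tray's rear well. Origin: centre of its underside.
- mouse: Grey computer mouse, 96 x 56 x 32 mm, long along its x. Origin: centre of its underside. To be left alone.
- highlighter: Yellow highlighter lying on the surface, 120 x 19 x 15 mm, long along its x. Origin: on the underside near the middle. To be left alone.
- note_cube: Block of paper notes, 75 x 75 x 38 mm. Origin: centre of its underside. To be left alone.
Not all that is in view belongs to the job. There is more than one size of the stamp; the one meant has the size given above.

How it is judged:
On the way:
1. the stamp stands upright and released in the tray's front well, the tray still outside the tower (x of stamp in the frame of tray between -0.042 and -0.006 m and y of stamp in the frame of tray between -0.038 and 0.038 m and z of stamp in the frame of tray between -0.002 and 0.01 m and angle between stamp's own z axis and vertical below 0.12 rad and contact force between the fingers and stamp below 0.1 N and x of tray in the frame of tower below -0.06 m), for 0.2 s.
At the end, for the whole second after the job is handed in: Tray flat in the empty bottom tier, tab in front, home to within 6 mm of the back stop, 7 mm sideways, 0.10 rad; stamp upright (0.12 rad) on the floor of the front well; staple remover in the rear well; all at rest (x of tray in the frame of tower between -0.006 and 0.004 m and y of tray in the frame of tower between -0.007 and 0.007 m and z of tray in the frame of tower between -0.004 and 0.005 m and angle between the x axis of tray and the x axis of tower, either way round below 0.1 rad and angle between tray's own z axis and vertical below 0.05 rad and x of stamp in the frame of tray between -0.042 and -0.006 m and y of stamp in the frame of tray between -0.038 and 0.038 m and z of stamp in the frame of tray between -0.002 and 0.01 m and angle between stamp's own z axis and vertical below 0.12 rad and x of remover in the frame of tray between 0.007 and 0.052 m and y of remover in the frame of tray between -0.047 and 0.047 m and z of remover in the frame of tray between -0.005 and 0.03 m and linear speed of each of tray, stamp, remover below 0.02 m/s); the robot touches nothing.
It fails at once if the mouse is shifted by more than 25 mm (distance of mouse from where it was at the start of the episode above 0.025 m).
It fails at once if the highlighter is shifted by more than 25 mm (distance of highlighter from where it was at the start of the episode above 0.025 m).
It fails at once if the note cube is shifted by more than 25 mm (distance of note_cube from where it was at the start of the episode above 0.025 m).
It also fails if it takes over 72 s, if anything falls off the work surface, if the arm or the gripper's body presses on something with over 40 N, if the wrist force passes 120 N, or if a joint passes its speed limit or range.

## Working session

There is one attempt and no reset: what is moved stays moved. The work goes in short steps, Python scripts to look and compute and a shell command to move; the robot and the scene stay as the last step left them, time stands still between calls to the robot, and variables do not carry over. Pictures are saved under pics/ and viewed, at most 10 in all, crops included, and the job is handed in when it is done.

```bash
mkdir -p pics; cat > h.py <<'E'
import numpy as np, cv2
from plant import readout, camera, ticket, bot
from scipy.spatial.transform import Rotation as R
def ray(c,u,v):
    f=c["image"].shape[0]/2/np.tan(np.radians(c["fovy"])/2)
    V=np.array(c["view"]); d=V[:3,:3].T@np.array([(u-c["cx"])/f,(v-c["cy"])/f,1]); o=-V[:3,:3].T@V[:3,3]
    return o,d
def onz(c,u,v,z):
    o,d=ray(c,u,v); return o+d*(z-o[2])/d[2]
def pix(c,p):
    f=c["image"].shape[0]/2/np.tan(np.radians(c["fovy"])/2)
    q=np.array(c["view"])@np.append(p,1); return f*q[0]/q[2]+c["cx"], f*q[1]/q[2]+c["cy"]
E
cat > snap.py <<'E'
from h import *
import sys,pickle
for n in sys.argv[2:]:
    c=camera(n); pickle.dump(c,open(f"{n}{sys.argv[1]}.pkl","wb")); cv2.imwrite(f"pics/{n}{sys.argv[1]}.png",cv2.resize(c["image"],None,fx=1.5,fy=1.5,interpolation=cv2.INTER_CUBIC))
    o,d=ray(c,c["cx"],c["cy"]); print(n,c["fovy"],c["cx"],c["cy"],o.round(3),d.round(3))
E
python3 snap.py 0 scene top; python3 -c "
from h import *
print(readout.get_obs())"
```

```text
scene 48.25296989319776 256.98225248820165 197.5360651527648 [ 0.861 -0.732  0.797] [-0.304  0.679 -0.669]
top 43.037879284882024 250.8835089502577 195.1006256266026 [ 0.274 -0.007  1.39 ] [ 0.189  0.017 -0.982]
{'time': 0.1, 'qpos': array([-1.34101532e+00,  1.50926718e-01,  1.43789575e+00, -1.71865915e-05,
        1.55379278e+00, -1.34072339e-01]), 'joint_vel': array([ 0.00020489, -0.00059374, -0.00141955,  0.00113909,  0.00138089,
       -0.00076509]), 'joint_torque': array([ 5.87172268e-03, -7.14375758e+01, -5.71794999e+01,  1.55795788e-04,
        7.29792228e-03,  2.34001226e-05]), 'ee_pos': array([ 0.20452553, -0.53720072,  0.24477656]), 'tcp_rot': array([ 9.83496779e-01,  1.80924911e-01, -3.30407818e-05, -5.10304839e-04]), 'contact_force': array([ 0.280421  ,  1.13411115, -0.08675745]), 'wrist_torque': array([ 0.01520488,  0.0169513 , -0.04597516]), 'grip_force': 0.0, 'gripper_width': 1.0020980097699064}
```

View pics/scene0.png

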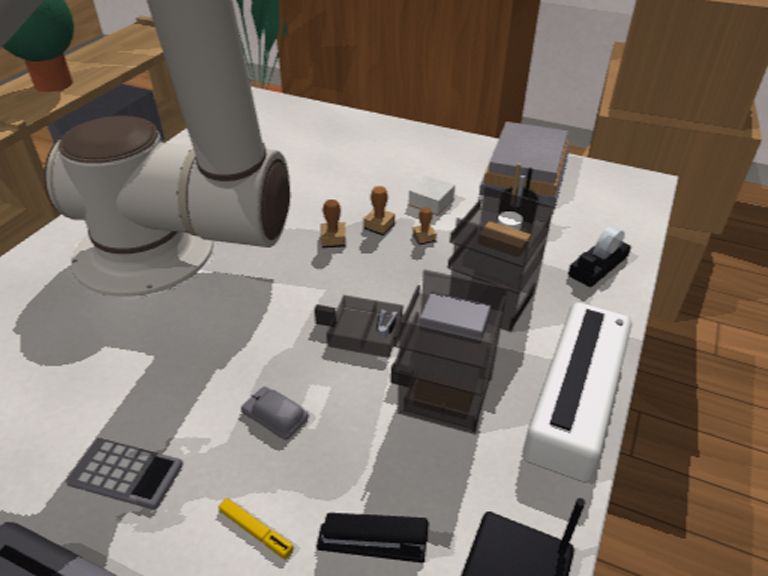

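View pics/top0.png

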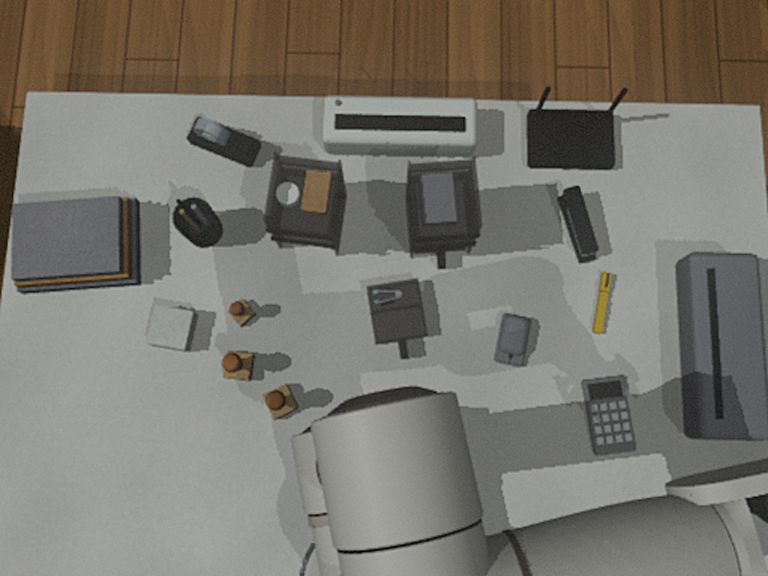

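The scene view shows three stamps: (332,225), (378,212) and the smallest at (425,225). In the top view they are at (281,400), (238,365) and (241,312). The tray is at (398,312) with its tab at (404,348). The right tower has a tab at (441,260), so it is full. The left tower at (305,203) is therefore the target. I'll measure each stamp in both views.

```bash
cat > m.py <<'E'
from h import *
import pickle
t=pickle.load(open("top0.pkl","rb")); s=pickle.load(open("scene0.pkl","rb"))
a=t["image"][190:290,140:300]; b=s["image"][110:250,200:360]
A=cv2.resize(a,(800,500),interpolation=cv2.INTER_CUBIC);cv2.imwrite("pics/ta.png",A)
B=cv2.resize(s["image"][110:240,205:365],(800,650),interpolation=cv2.INTER_CUBIC)[:600];cv2.imwrite("pics/sb.png",B)
for c,n,roi in((t,"top",(140,190,60,100)),(s,"scene",(205,110,95,60))):
    x,y,w,h=roi; im=c["image"][y:y+h,x:x+w]; hsv=cv2.cvtColor(im,cv2.COLOR_BGR2HSV)
    m=((hsv[...,1]>90)&(hsv[...,0]<25)).astype(np.uint8)
    k,l,st,ce=cv2.connectedComponentsWithStats(m)
    for i in range(1,k):
        if st[i,4]>30: print(n,st[i]+[x,y,0,0,0],(ce[i]+[x,y]).round(1))
E
python3 m.py
```

```text
top [153 200  17  17 144] [159.8 207.6]
top [148 234  21  19 302] [158.1 243.2]
top [176 257  23  22 284] [186.4 267.4]
scene [243 124  20  32 378] [252.4 141.4]
scene [214 133  16  31 367] [221.3 149.9]
scene [276 138  14  24 220] [282.8 151. ]
```

View pics/ta.png

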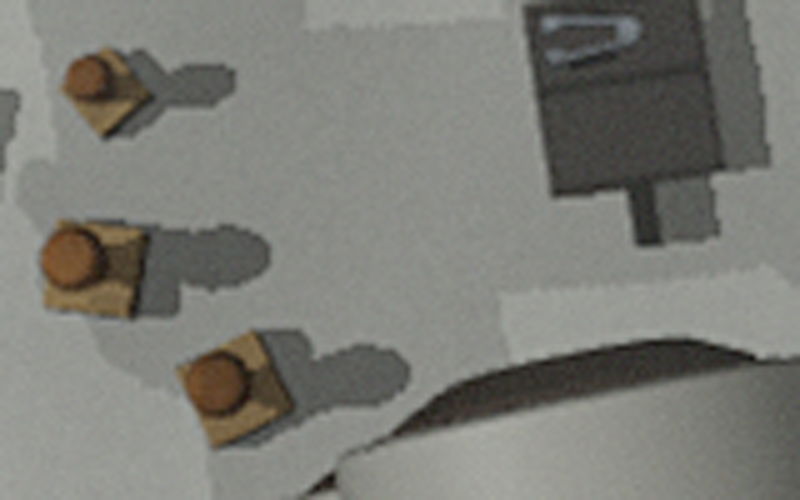

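View pics/sb.png

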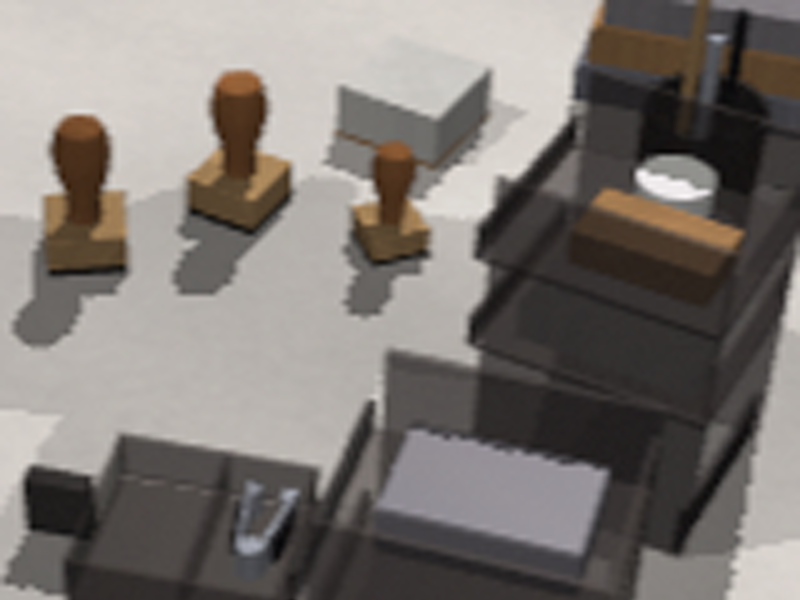

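```bash
cat > m2.py <<'E'
from h import *
import pickle
t=pickle.load(open("top0.pkl","rb")); s=pickle.load(open("scene0.pkl","rb"))
T=lambda p,z:onz(t,140+(p[0]-2)/5,190+(p[1]-2)/5,z)
S=lambda p,z:onz(s,205+(p[0]-2)/5,110+(p[1]-2)/5,z)
def tri(c1,p1,c2,p2):
    o1,d1=ray(c1,*p1);o2,d2=ray(c2,*p2)
    k=np.linalg.lstsq(np.c_[d1,-d2],o2-o1,rcond=None)[0]; a=o1+k[0]*d1;b=o2+k[1]*d2
    return (a+b)/2,np.linalg.norm(a-b)
q=lambda p:(140+(p[0]-2)/5,190+(p[1]-2)/5)
w=lambda p:(205+(p[0]-2)/5,110+(p[1]-2)/5)
if __name__=="__main__":
  for n,cs,hc,hs in(("A",[(62,85),(110,48),(153,95),(106,138)],(88,78),(395,165)),("B",[(60,218),(150,235),(133,318),(45,306)],(72,258),(240,100)),("C",[(178,368),(258,332),(292,408),(215,448)],(218,385),(81,145))):
    P=np.array([T(c,.02) for c in cs])
    print(n,"sides",[round(np.linalg.norm(P[i]-P[i-1])*1e3,1) for i in range(4)],"centre",P.mean(0).round(4),"axes",[np.degrees(np.arctan2(*(P[(i+1)%4]-P[i])[1::-1])).round(1) for i in range(4)])
    print(" head tri",tri(t,q(hc),s,w(hs)))
  for n,cs in(("tray corners z32",[(525,8),(708,0),(722,168),(552,196)]),):
    for c in cs: print(n,T(c,.032).round(4))
  print("tab far end z40",T((650,244),.04), "tab base",T((643,178),.04))
  for n,u in(("A",[(378,165),(413,165)]),("B",[(213,100),(268,100)]),("C",[(54,145),(109,145)])):
    print(n,"head width px",u)
E
python3 m2.py
```

```text
A sides [np.float64(40.4), np.float64(34.3), np.float64(37.4), np.float64(35.9)] centre [0.494  0.2717 0.02  ] axes [np.float64(-49.8), np.float64(-135.4), np.float64(135.0), np.float64(42.1)]
 head tri (array([0.49607243, 0.27593565, 0.05763917]), np.float64(0.0018133707057783773))
B sides [np.float64(50.0), np.float64(52.2), np.float64(47.4), np.float64(50.2)] centre [0.3926 0.2715 0.02  ] axes [np.float64(-99.2), np.float64(171.7), np.float64(83.8), np.float64(-6.0)]
 head tri (array([0.39413288, 0.27439057, 0.07706866]), np.float64(0.002021474293137137))
C sides [np.float64(49.2), np.float64(48.6), np.float64(46.6), np.float64(47.7)] centre [0.3278 0.1898 0.02  ] axes [np.float64(-64.2), np.float64(-153.2), np.float64(118.9), np.float64(27.9)]
 head tri (array([0.32828204, 0.19193857, 0.0765564 ]), np.float64(0.00215689299372161))
tray corners z32 [0.5458 0.0343 0.032 ]
tray corners z32 [ 0.5529 -0.0696  0.032 ]
tray corners z32 [ 0.4569 -0.0789  0.032 ]
tray corners z32 [0.4388 0.0161 0.032 ]
tab far end z40 [ 0.41239054 -0.03910092  0.04      ] tab base [ 0.44913686 -0.03450768  0.04      ]
A head width px [(378, 165), (413, 165)]
B head width px [(213, 100), (268, 100)]
C head width px [(54, 145), (109, 145)]
```

Stamp A, at top pixel (241,312), has a base of about 37 mm and its head at about z 55, so it fits the 38 / 72 mm stamp. B and C have bases of about 49 mm and heads at about z 77, so they are larger. The enlarged crops confirm A is the smallest. Next I'll measure the tower and tray.

```bash
python3 - <<'E'
from h import *
import pickle
t=pickle.load(open("top0.pkl","rb"))
im=cv2.convertScaleAbs(t["image"][95:245,160:360],alpha=1.5,beta=10)
cv2.imwrite("pics/tc.png",cv2.resize(im,(800,600),interpolation=cv2.INTER_CUBIC))
E
```

```text
(no output)
```

View pics/tc.png

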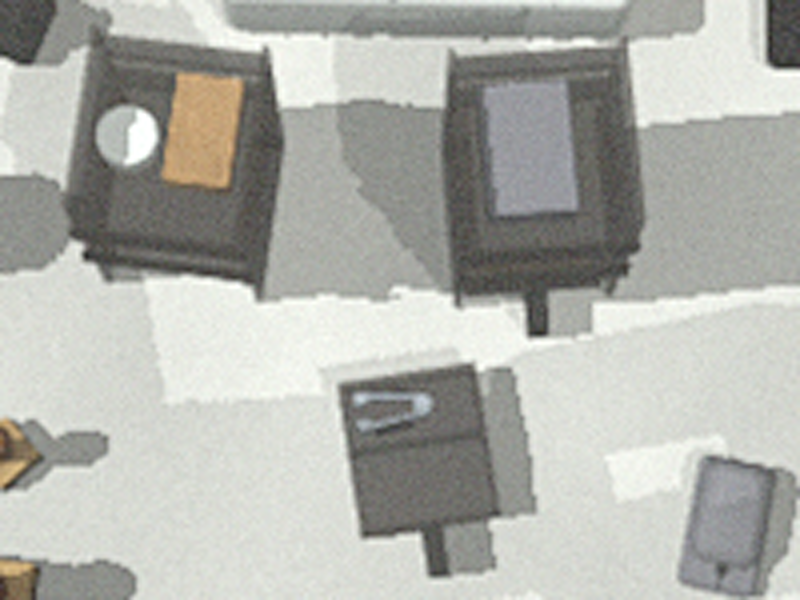

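```bash
python3 - <<'E'
from h import *
import pickle
t=pickle.load(open("top0.pkl","rb"))
T=lambda p,z:onz(t,160+(p[0]-1.5)/4,95+(p[1]-1.5)/4,z)
for p in [(262,297),(283,145),(268,48),(95,30),(110,278),(88,258),(82,240),(68,205)]:
    print(p,*[T(p,z)[:2].round(4) for z in(0,.09,.144,.198)])
print("full")
for p in [(458,303),(612,290),(445,160),(645,235),(452,50),(627,40)]:
    print(p,*[T(p,z)[:2].round(4) for z in(0,.09,.144,.198)])
print("full tab end z40",T((537,335),.04),T((537,290),.04))
print("tray z32",[T(p,.032)[:2].round(4) for p in[(340,383),(476,363),(497,515),(363,536)]])
print("tab z40",T((438,575),.04)[:2],T((431,527),.04)[:2])
E
```

```text
(262, 297) [0.6178 0.0944] [0.5955 0.0878] [0.5822 0.0839] [0.5688 0.0799]
(283, 145) [0.7347 0.0829] [0.7049 0.0771] [0.687  0.0736] [0.6691 0.0701]
(268, 48) [0.8108 0.0968] [0.7761 0.0901] [0.7552 0.086 ] [0.7343 0.082 ]
(95, 30) [0.8224 0.2282] [0.7869 0.2129] [0.7656 0.2037] [0.7443 0.1946]
(110, 278) [0.6296 0.207 ] [0.6066 0.1931] [0.5928 0.1848] [0.5789 0.1764]
(88, 258) [0.6444 0.224 ] [0.6205 0.209 ] [0.6061 0.2   ] [0.5917 0.191 ]
(82, 240) [0.6581 0.2292] [0.6332 0.2139] [0.6183 0.2047] [0.6034 0.1955]
(68, 205) [0.6847 0.241 ] [0.6581 0.225 ] [0.6422 0.2153] [0.6262 0.2056]
full
(458, 303) [ 0.6166 -0.0495] [ 0.5944 -0.0468] [ 0.5811 -0.0452] [ 0.5678 -0.0435]
(612, 290) [ 0.629  -0.1623] [ 0.606  -0.1522] [ 0.5922 -0.1462] [ 0.5784 -0.1402]
(445, 160) [ 0.7257 -0.038 ] [ 0.6965 -0.036 ] [ 0.6789 -0.0349] [ 0.6614 -0.0337]
(645, 235) [ 0.6713 -0.1865] [ 0.6456 -0.1749] [ 0.6301 -0.1679] [ 0.6147 -0.1609]
(452, 50) [ 0.8122 -0.0417] [ 0.7773 -0.0395] [ 0.7564 -0.0382] [ 0.7355 -0.0368]
(627, 40) [ 0.8229 -0.1731] [ 0.7874 -0.1624] [ 0.766  -0.1559] [ 0.7447 -0.1495]
full tab end z40 [ 0.58464364 -0.1047444   0.04      ] [ 0.61752494 -0.10443576  0.04      ]
tray z32 [array([0.5482, 0.0343]), array([ 0.565 , -0.0621]), array([ 0.4564, -0.0785]), array([0.4393, 0.0151])]
tab z40 [ 0.4124273  -0.03778297] [ 0.44578563 -0.03227369]
```

```bash
cat > go.py <<'E'
# usage: go.py x y z yaw_of_tool_y(deg) tilt(deg): shift in tool units, then remaining turn in tool units
from h import *
import sys
x,y,z,a,tl=map(float,sys.argv[1:6]); o=readout.get_obs()
r=R.from_quat(o["tcp_rot"]); ya=np.radians(a)
Y=np.array([np.cos(ya),np.sin(ya),0]); F=np.array([-Y[1],Y[0],0]) # forward = Y rotated +90
tt=np.radians(tl); Z=F*np.sin(tt)-np.array([0,0,1])*np.cos(tt); X=np.cross(Y,Z)
T=R.from_matrix(np.c_[X,Y,Z])
d=np.array([x,y,z])-o["ee_pos"]
print("t",round(o["time"],2),"pos",o["ee_pos"].round(4),"width",round(o["gripper_width"],3),"grip",round(o["grip_force"],1),"F",o["contact_force"].round(1))
print("shift now-axes",(r.inv().apply(d)/.025).round(2),"turn",np.degrees((r.inv()*T).as_rotvec()/8).round(3),"shift in target axes",(T.inv().apply(d)/.025).round(2))
E
python3 go.py .495 .274 .245 -47 0
python3 - <<'E'
from h import *
import pickle
t=pickle.load(open("top0.pkl","rb"))
for p in [(153,302),(197,303),(190,350),(146,345)]: print(onz(t,p[0]/1.5,p[1]/1.5,.038).round(3))
print(onz(t,140+86/5,190+76/5,.058))
E
```

```text
t 0.1 pos [ 0.2045 -0.5372  0.2448] width 1.002 grip 0.0 F [ 0.3  1.1 -0.1]
shift now-axes [ 2.241e+01 -2.619e+01  2.000e-02] turn [-7.000e-03 -2.000e-03 -2.769e+00] shift in target axes [ 3.063e+01 -1.581e+01 -1.000e-02]
[0.506 0.437 0.038]
[0.506 0.354 0.038]
[0.417 0.36  0.038]
[0.424 0.443 0.038]
[0.49521262 0.27537533 0.058     ]
```

```bash
python3 -m jog '[[0.746,-0.873,0,0,0,0],[0.746,-0.873,0,0,0,0],[0.746,-0.873,0,0,0,0],[0.746,-0.873,0,0,0,0],[0.746,-0.873,0,0,0,0],[0.746,-0.873,0,0,0,0],[0.746,-0.873,0,0,0,0],[0.746,-0.873,0,0,0,0],[0.746,-0.873,0,0,0,0],[0.746,-0.873,0,0,0,0]]' 0.6
```

```text
time: 1.1
ee_pos: [0.3013, -0.2658, 0.2451]
tcp_rot: [0.984, 0.181, -0.0, -0.0]
contact_force: [1.1, -0.1, -0.1]
gripper_width: 0.598
grip_force: 0.0
```

```bash
python3 -m jog '[[0.746,-0.873,0,0,0,0],[0.746,-0.873,0,0,0,0],[0.746,-0.873,0,0,0,0],[0.746,-0.873,0,0,0,0],[0.746,-0.873,0,0,0,0],[0.746,-0.873,0,0,0,0],[0.746,-0.873,0,0,0,0],[0.746,-0.873,0,0,0,0],[0.746,-0.873,0,0,0,0],[0.746,-0.873,0,0,0,0]]' >/dev/null; python3 -m jog '[[0.746,-0.873,0,0,0,0],[0.746,-0.873,0,0,0,0],[0.746,-0.873,0,0,0,0],[0.746,-0.873,0,0,0,0],[0.746,-0.873,0,0,0,0],[0.746,-0.873,0,0,0,0],[0.746,-0.873,0,0,0,0],[0.746,-0.873,0,0,0,0],[0.746,-0.873,0,0,0,0],[0.746,-0.873,0,0,0,0]]'; python3 -m jog '[[0,0,0,0,0,-0.7],[0,0,0,0,0,-0.7],[0,0,0,0,0,-0.7],[0,0,0,0,0,-0.67],[0,0,0,0,0,0]]'; python3 go.py .4955 .2745 .05 -47 0
```

```text
time: 3.1
ee_pos: [0.4946, 0.2748, 0.245]
tcp_rot: [0.983, 0.181, -0.0, 0.0]
contact_force: [0.1, -0.1, 0.7]
gripper_width: 0.599
grip_force: 0.0
time: 3.6
ee_pos: [0.4944, 0.2736, 0.245]
tcp_rot: [0.93, 0.367, -0.0, -0.0]
contact_force: [0.2, -1.0, -0.5]
gripper_width: 0.6
grip_force: 0.0
t 3.6 pos [0.4944 0.2736 0.245 ] width 0.6 grip 0.0 F [ 0.2 -1.  -0.5]
shift now-axes [0.06 0.01 7.8 ] turn [-0.002  0.004  0.014] shift in target axes [0.06 0.   7.8 ]
```

```bash
python3 -m jog '[[0.06,0,0.8,0,0,0],[0,0,0.8,0,0,0],[0,0,0.8,0,0,0],[0,0,0.8,0,0,0],[0,0,0.8,0,0,0],[0,0,0.8,0,0,0],[0,0,0.8,0,0,0],[0,0,0.8,0,0,0],[0,0,0.7,0,0,0],[0,0,0.7,0,0,0],[0,0,0,0,0,0]]'; python3 -m jog '[[0,0,0,0,0,0],[0,0,0,0,0,0],[0,0,0,0,0,0],[0,0,0,0,0,0],[0,0,0,0,0,0],[0,0,0,0,0,0],[0,0,0,0,0,0]]' 0; python3 -m jog '[[0,0,-0.2,0,0,0],[0,0,-0.5,0,0,0],[0,0,-0.5,0,0,0],[0,0,-0.8,0,0,0],[0,0,-0.8,0,0,0],[0,0,-0.8,0,0,0],[0,0,-0.4,0,0,0],[0,0,0,0,0,0]]'; python3 snap.py 1 top scene; python3 - <<'E'
import cv2
im=cv2.imread("pics/scene1.png"); cv2.imwrite("pics/s1c.png",cv2.resize(im[130:380,250:560],(744,600)))
E
```

```text
time: 4.7
ee_pos: [0.4944, 0.2742, 0.0481]
tcp_rot: [0.931, 0.365, -0.002, -0.0]
contact_force: [-0.6, -0.5, 0.7]
gripper_width: 0.599
grip_force: 0.0
time: 5.4
ee_pos: [0.4962, 0.275, 0.0516]
tcp_rot: [0.93, 0.366, 0.001, -0.0]
contact_force: [-0.6, 0.0, 7.5]
gripper_width: 0.292
grip_force: 59.5
time: 6.2
ee_pos: [0.4961, 0.2749, 0.1522]
tcp_rot: [0.93, 0.367, 0.001, -0.0]
contact_force: [-0.1, -0.0, -1.1]
gripper_width: 0.291
grip_force: 59.1
top 43.037879284882024 250.8835089502577 195.1006256266026 [ 0.274 -0.007  1.39 ] [ 0.189  0.017 -0.982]
scene 48.25296989319776 256.98225248820165 197.5360651527648 [ 0.861 -0.732  0.797] [-0.304  0.679 -0.669]
```

View pics/s1c.png

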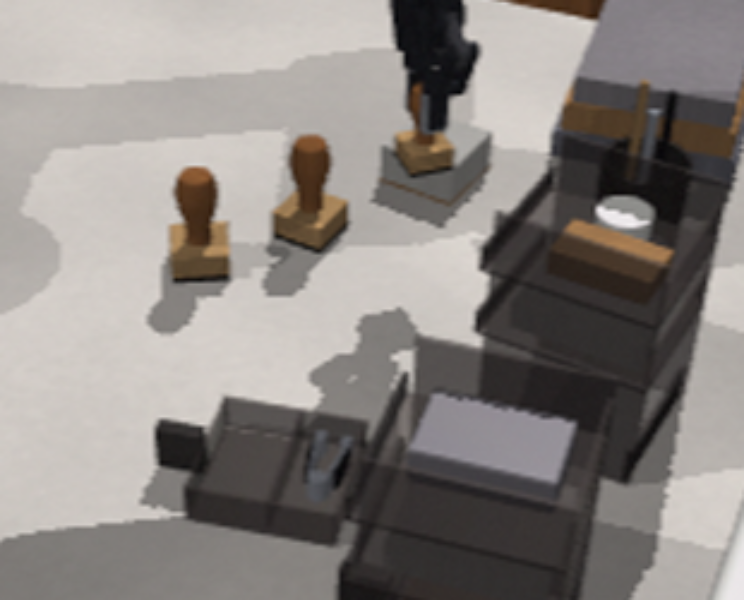

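```bash
python3 -m jog '[[0,0,0,0,0,0.6],[0,0,0,0,0,0.6],[0,0,0,0,0,0.6],[0,0,0,0,0,0.6],[0,0,0,0,0,0.6],[0,0,0,0,0,0.6],[0,0,0,0,0,0.56],[0,0,0,0,0,0]]'; python3 go.py .4785 -.0268 .10 -80.3 0
```

```text
time: 7.1
ee_pos: [0.4952, 0.2745, 0.1492]
tcp_rot: [0.996, 0.084, -0.001, 0.0]
contact_force: [-0.4, 0.1, -0.6]
gripper_width: 0.293
grip_force: 59.1
t 7.1 pos [0.4952 0.2745 0.1492] width 0.293 grip 59.1 F [-0.4  0.1 -0.6]
shift now-axes [-2.67 11.77  1.98] turn [ 0.002  0.012 -0.008] shift in target axes [-2.69 11.77  1.97]
```

```bash
python3 -m jog '[[-0.1,0.4,0,0,0,0],[-0.24,1,0,0,0,0],[-0.24,1,0,0,0,0],[-0.24,1,0,0,0,0],[-0.24,1,0,0,0,0],[-0.24,1,0,0,0,0],[-0.24,1,0,0,0,0],[-0.24,1,0,0,0,0],[-0.24,1,0,0,0,0],[-0.24,1,0,0,0,0],[-0.24,1,0,0,0,0],[-0.17,0.7,0,0,0,0]]'; python3 -m jog '[[-0.02,0.37,0,0,0,0],[-0.02,0.3,0.1,0,0,0],[0,0,0.5,0,0,0],[0,0,0.5,0,0,0],[0,0,0.5,0,0,0],[0,0,0,0,0,0],[0,0,0,0,0,0]]'; python3 go.py .4785 -.0268 .06 -80.3 0;python3 snap.py 2 scene top; python3 - <<'E'
import cv2
a=cv2.imread("pics/scene2.png")[240:400,280:500]; b=cv2.imread("pics/top2.png")[240:400,330:550]
cv2.imwrite("pics/c2.png",cv2.resize(cv2.hconcat([a,b]),(800,582*1//2),interpolation=cv2.INTER_CUBIC))
E
```

```text
time: 8.3
ee_pos: [0.476, -0.012, 0.15]
tcp_rot: [0.996, 0.086, -0.0, 0.0]
contact_force: [0.1, 0.4, -0.3]
gripper_width: 0.291
grip_force: 59.1
time: 9.0
ee_pos: [0.4784, -0.0264, 0.1099]
tcp_rot: [0.996, 0.085, -0.0, -0.0]
contact_force: [-0.4, -0.5, 0.1]
gripper_width: 0.291
grip_force: 59.1
t 9.0 pos [ 0.4784 -0.0264  0.1099] width 0.291 grip 59.1 F [-0.4 -0.5  0.1]
shift now-axes [0.   0.02 2.  ] turn [-0.004  0.006  0.007] shift in target axes [0.   0.02 2.  ]
scene 48.25296989319776 256.98225248820165 197.5360651527648 [ 0.861 -0.732  0.797] [-0.304  0.679 -0.669]
top 43.037879284882024 250.8835089502577 195.1006256266026 [ 0.274 -0.007  1.39 ] [ 0.189  0.017 -0.982]
```

View pics/c2.png

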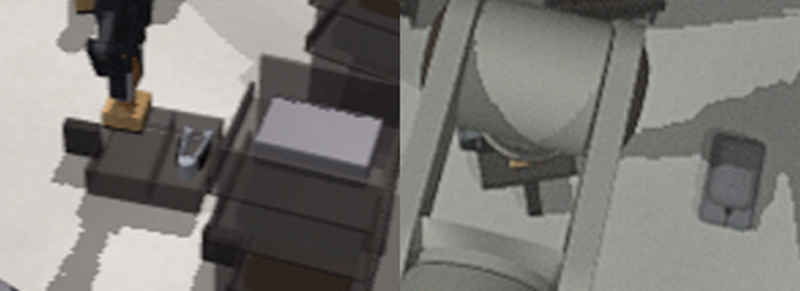

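```bash
python3 - <<'E'
from h import *
import pickle
s=pickle.load(open("scene2.pkl","rb"))
x,y,w,h=215,180,35,35
hsv=cv2.cvtColor(s["image"][y:y+h,x:x+w],cv2.COLOR_BGR2HSV); m=((hsv[...,1]>90)&(hsv[...,0]<25)&(hsv[...,0]>12)).astype(np.uint8)
ys,xs=np.nonzero(m); print(xs.min()+x,xs.max()+x,ys.min()+y,ys.max()+y)
for r in m[:, :]: print(''.join('.#'[v] for v in r))
for dz in(.058,.068,.078): 
  print([tuple(np.round(pix(s,(.4785+a,-.0265+b,dz)),1)) for a,b in((-.019,-.019),(.019,-.019),(.019,.019),(-.019,.019))])
E
```

```text
225 241 180 207
................#..................
...................................
....................##.............
.....................#.............
.....................##............
.....................#.............
.....................##............
.....................##............
...................................
.....................#.............
.....................#.............
...................................
...................................
.....................##............
.....................######........
.....................######........
............#........######........
...........#####....#######........
...........################........
..........#################........
..........#################........
..........################.........
..........################.........
..........################.........
..........###############..........
..........###############..........
............############...........
..................######...........
...................................
...................................
...................................
...................................
...................................
...................................
...................................
[(np.float64(222.7), np.float64(205.5)), (np.float64(236.2), np.float64(209.9)), (np.float64(242.8), np.float64(200.5)), (np.float64(229.6), np.float64(196.4))]
[(np.float64(222.5), np.float64(202.6)), (np.float64(236.1), np.float64(206.9)), (np.float64(242.8), np.float64(197.6)), (np.float64(229.4), np.float64(193.5))]
[(np.float64(222.3), np.float64(199.7)), (np.float64(236.0), np.float64(204.0)), (np.float64(242.7), np.float64(194.7)), (np.float64(229.3), np.float64(190.6))]
```

```bash
python3 -m jog '[[0,0,0.4,0,0,0],[0,0,0.4,0,0,0],[0,0,0.4,0,0,0],[0,0,0.3,0,0,0],[0,0,0.2,0,0,0],[0,0,0.2,0,0,0],[0,0,0.16,0,0,0],[0,0,0.04,0,0,0],[0,0,0.04,0,0,0],[0,0,0.02,0,0,0],[0,0,0,0,0,0]]'
```

```text
time: 10.2
ee_pos: [0.4786, -0.0268, 0.0564]
tcp_rot: [0.996, 0.085, 0.0, -0.0]
contact_force: [-0.8, 0.5, -0.3]
gripper_width: 0.29
grip_force: 59.1
```

```bash
python3 -m jog '[[0,0,0.03,0,0,0],[0,0,0.03,0,0,0],[0,0,0,0,0,0]]'
```

```text
time: 10.5
ee_pos: [0.4789, -0.0268, 0.0556]
tcp_rot: [0.996, 0.085, 0.0, 0.0]
contact_force: [-3.4, 0.7, 11.1]
gripper_width: 0.29
grip_force: 60.2
```

```bash
python3 -m jog '[[0,0,0,0,0,0],[0,0,0,0,0,0],[0,0,0,0,0,0],[0,0,0,0,0,0],[0,0,0,0,0,0]]' 0.65; python3 -m jog '[[0,0,-0.3,0,0,0],[0,0,-0.6,0,0,0],[0,0,-1,0,0,0],[0,0,-1,0,0,0],[0,0,-1,0,0,0],[0,0,-0.8,0,0,0],[-0.8,0,0,0,0,0],[-1,0,0,0,0,0],[-1,0,0,0,0,0],[-1,0,0,0,0,0],[-0.5,0,0,0,0,0],[0,0,0,0,0,0]]'; python3 snap.py 3 scene; python3 - <<'E'
import cv2
cv2.imwrite("pics/c3.png",cv2.resize(cv2.imread("pics/scene3.png")[220:400,290:530],(800,600),interpolation=cv2.INTER_CUBIC))
E
```

```text
time: 11.0
ee_pos: [0.4785, -0.0268, 0.0548]
tcp_rot: [0.996, 0.085, -0.0, -0.0]
contact_force: [-1.0, -0.3, 0.5]
gripper_width: 0.651
grip_force: 0.0
time: 12.2
ee_pos: [0.3719, -0.0452, 0.173]
tcp_rot: [0.996, 0.084, 0.001, 0.0]
contact_force: [1.0, 0.4, 0.2]
gripper_width: 0.649
grip_force: 0.0
scene 48.25296989319776 256.98225248820165 197.5360651527648 [ 0.861 -0.732  0.797] [-0.304  0.679 -0.669]
```

View pics/c3.png

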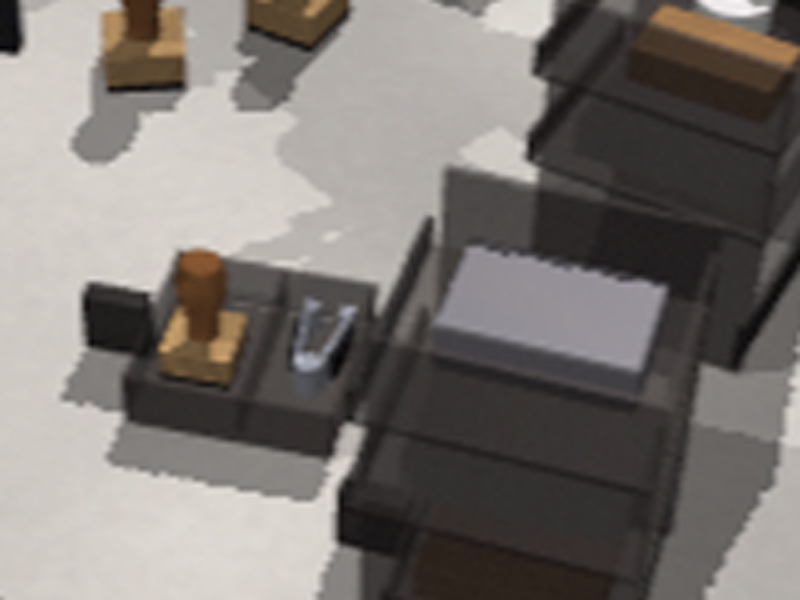

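The stamp is standing in the front well; in the crop its base is at (203,345), with the divider to its right and the staple remover at (320,340). Next is the tilted grasp on the tab.

```bash
python3 go.py .4263 -.0358 .026 -80.3 38; python3 -m jog '[[0,0,0,0,-0.8,0],[0,0,0,0,-0.8,0],[0,0,0,0,-0.8,0],[0,0,0,0,-0.8,0],[0,0,0,0,-0.8,0],[0,0,0,0,-0.75,0],[0,0,0,0,0,0]]' 0.5;  python3 go.py .4263 -.0358 .026 -80.3 38
```

```text
t 12.25 pos [ 0.3728 -0.0451  0.1729] width 0.649 grip 0.0 F [-0.7 -0.7  0.5]
shift now-axes [ 2.17 -0.01  5.88] turn [ 4.00e-03  4.74e+00 -1.00e-03] shift in target axes [-1.91 -0.01  5.97]
time: 12.95
ee_pos: [0.3738, -0.0446, 0.1703]
tcp_rot: [0.941, 0.081, -0.327, 0.027]
contact_force: [-0.4, 0.4, -0.0]
gripper_width: 0.503
grip_force: 0.0
t 12.95 pos [ 0.3738 -0.0446  0.1703] width 0.503 grip 0.0 F [-0.4  0.4 -0. ]
shift now-axes [5.25 0.02 3.21] turn [-9.000e-03  9.543e+00  1.100e-02] shift in target axes [-1.88  0.01  5.86]
```

I turned the wrong way, towards the robot. Correcting now.

```bash
python3 -m jog '[[0,0,0,0,0.8,0],[0,0,0,0,0.8,0],[0,0,0,0,0.8,0],[0,0,0,0,0.8,0],[0,0,0,0,0.8,0],[0,0,0,0,0.8,0],[0,0,0,0,0.8,0],[0,0,0,0,0.8,0],[0,0,0,0,0.8,0],[0,0,0,0,0.8,0],[0,0,0,0,0.8,0],[0,0,0,0,0.74,0]]';  python3 go.py .4263 -.0358 .026 -80.3 38
```

```text
time: 14.15
ee_pos: [0.3771, -0.047, 0.1716]
tcp_rot: [0.941, 0.08, 0.329, -0.028]
contact_force: [10.6, -5.7, 11.4]
gripper_width: 0.499
grip_force: 0.0
t 14.15 pos [ 0.3771 -0.047   0.1716] width 0.499 grip 0.0 F [10.6 -5.7 11.4]
shift now-axes [-2.05 -0.11  5.81] turn [-0.003 -0.068  0.   ] shift in target axes [-2.   -0.11  5.83]
```

```bash
python3 -m jog '[[0,0,0,0,0,0],[0,0,0,0,0,0]]';  python3 go.py .4263 -.0358 .026 -80.3 38
```

```text
time: 14.35
ee_pos: [0.3763, -0.0475, 0.1721]
tcp_rot: [0.942, 0.079, 0.326, -0.027]
contact_force: [-0.7, 0.0, 1.1]
gripper_width: 0.498
grip_force: 0.0
t 14.35 pos [ 0.3763 -0.0475  0.1721] width 0.498 grip 0.0 F [-0.7  0.   1.1]
shift now-axes [-2.   -0.13  5.86] turn [ 0.008 -0.023 -0.007] shift in target axes [-1.98 -0.12  5.87]
```

```bash
python3 -m jog '[[-0.6,-0.04,0,0,0,0],[-0.8,-0.04,0,0,0,0],[-0.6,-0.04,0,0,0,0],[0,0,0.8,0,0,0],[0,0,0.9,0,0,0],[0,0,0.9,0,0,0],[0,0,0.9,0,0,0],[0,0,0.5,0,0,0],[0,0,0.4,0,0,0],[0,0,0,0,0,0]]';  python3 go.py .4263 -.0358 .026 -80.3 38
```

```text
time: 15.35
ee_pos: [0.423, -0.0461, 0.0484]
tcp_rot: [0.943, 0.084, 0.322, -0.033]
contact_force: [-0.9, -0.3, -0.5]
gripper_width: 0.502
grip_force: 0.0
t 15.35 pos [ 0.423  -0.0461  0.0484] width 0.502 grip 0.0 F [-0.9 -0.3 -0.5]
shift now-axes [-0.39 -0.37  0.84] turn [-0.101  0.036  0.026] shift in target axes [-0.4  -0.38  0.83]
```

```bash
python3 -m jog '[[-0.2,-0.2,0,0,0,0],[-0.2,-0.17,0,0,0,0],[0,0,0,0,0,0]]';  python3 go.py .4263 -.0358 .026 -80.3 38; python3 -c "
from h import *
print(readout.get_obs()['qpos'].round(3))"
```

```text
time: 15.65
ee_pos: [0.4119, -0.0387, 0.042]
tcp_rot: [0.943, 0.083, 0.322, -0.033]
contact_force: [-0.3, 0.2, 0.0]
gripper_width: 0.499
grip_force: 0.0
t 15.65 pos [ 0.4119 -0.0387  0.042 ] width 0.499 grip 0.0 F [-0.3  0.2  0. ]
shift now-axes [ 0.07 -0.01  0.87] turn [-0.091  0.031  0.007] shift in target axes [ 0.07 -0.02  0.87]
[-0.646 -0.342  2.472  0.787  0.696  0.211]
```

```bash
python3 -m jog '[[0,0,0.2,-0.04,0.01,0],[0.03,0,0.2,-0.04,0.01,0],[0.03,0,0.2,0,0,0],[0,0,0.2,0,0,0],[0,0,0,0,0,0],[0,0,0,0,0,0]]';  python3 go.py .4263 -.0358 .026 -80.3 38
```

```text
time: 16.25
ee_pos: [0.4257, -0.0367, 0.0267]
tcp_rot: [0.942, 0.08, 0.323, -0.029]
contact_force: [-0.1, -0.2, 0.2]
gripper_width: 0.505
grip_force: 0.0
t 16.25 pos [ 0.4257 -0.0367  0.0267] width 0.505 grip 0.0 F [-0.1 -0.2  0.2]
shift now-axes [ 0.01 -0.03  0.04] turn [-0.018  0.018  0.001] shift in target axes [ 0.01 -0.03  0.04]
```

```bash
python3 -m jog '[[0.08,0,0,0,0,0],[0,0,0,0,0,0],[0,0,0,0,0,0],[0,0,0,0,0,0],[0,0,0,0,0,0],[0,0,0,0,0,0],[0,0,0,0,0,0],[0,0,0,0,0,0]]' 0;  python3 go.py .4263 -.0358 .026 -80.3 38
cat > tr.py <<'E'
# where the TCP must be for tray pose (tower frame tx,ty,tyaw), keeping z; grip offset g along tray x
import sys,numpy as np
O=np.array([.679,.1445]); yw=-5.6; tx,ty,dy,g=map(float,sys.argv[1:5])
r=lambda a:np.array([[np.cos(a),-np.sin(a)],[np.sin(a),np.cos(a)]])
c=O+r(np.radians(yw))@[tx,ty]; p=c+r(np.radians(yw+dy))@[g,0]; print("tray",c.round(4),"tcp",p.round(4),"toolY",yw+dy-90)
E
python3 tr.py -.15 0 0 -.077;python3 tr.py 0 0 0 -.077
```

```text
time: 17.05
ee_pos: [0.4276, -0.0367, 0.0286]
tcp_rot: [0.942, 0.08, 0.324, -0.028]
contact_force: [0.2, 2.6, 7.4]
gripper_width: 0.15
grip_force: 58.9
t 17.05 pos [ 0.4276 -0.0367  0.0286] width 0.15 grip 58.9 F [0.2 2.6 7.4]
shift now-axes [-0.1  -0.04  0.06] turn [-0.011  0.007  0.003] shift in target axes [-0.1  -0.04  0.06]
tray [0.5297 0.1591] tcp [0.4531 0.1667] toolY -95.6
tray [0.679  0.1445] tcp [0.6024 0.152 ] toolY -95.6
```

```bash
python3 tr.py -.13 0 0 -.0755; python3 go.py .4743 .1646 .0286 -95.6 38
```

```text
tray [0.5496 0.1572] tcp [0.4745 0.1646] toolY -95.6
t 17.05 pos [ 0.4276 -0.0367  0.0286] width 0.15 grip 58.9 F [0.2 2.6 7.4]
shift now-axes [ 2.53 -7.62  1.98] turn [-1.188  0.008  1.511] shift in target axes [ 0.85 -8.2   0.66]
```

```bash
python3 -m jog '[[0.025,-0.12,0.02,-0.018,0,0.023],[0.06,-0.28,0.047,-0.042,0,0.053],[0.085,-0.4,0.066,-0.06,0,0.076],[0.085,-0.4,0.066,-0.06,0,0.076],[0.085,-0.4,0.066,-0.06,0,0.076],[0.085,-0.4,0.066,-0.06,0,0.076],[0.085,-0.4,0.066,-0.06,0,0.076],[0.085,-0.4,0.066,-0.06,0,0.076],[0.085,-0.4,0.066,-0.06,0,0.076],[0.06,-0.28,0.047,-0.042,0,0.053],[0.025,-0.12,0.02,-0.018,0,0.023],[0,0,0,0,0,0]]'; python3 go.py .4743 .1646 .0286 -95.6 38; python3 snap.py 4 scene top
```

```text
time: 18.25
ee_pos: [0.4413, 0.0559, 0.0287]
tcp_rot: [0.945, 0.024, 0.325, -0.008]
contact_force: [2.2, 3.3, 4.8]
gripper_width: 0.152
grip_force: 58.9
t 18.25 pos [0.4413 0.0559 0.0287] width 0.152 grip 58.9 F [2.2 3.3 4.8]
shift now-axes [ 1.21 -4.28  0.95] turn [-0.651  0.007  0.832] shift in target axes [ 0.7  -4.46  0.55]
scene 48.25296989319776 256.98225248820165 197.5360651527648 [ 0.861 -0.732  0.797] [-0.304  0.679 -0.669]
top 43.037879284882024 250.8835089502577 195.1006256266026 [ 0.274 -0.007  1.39 ] [ 0.189  0.017 -0.982]
```

View pics/scene4.png

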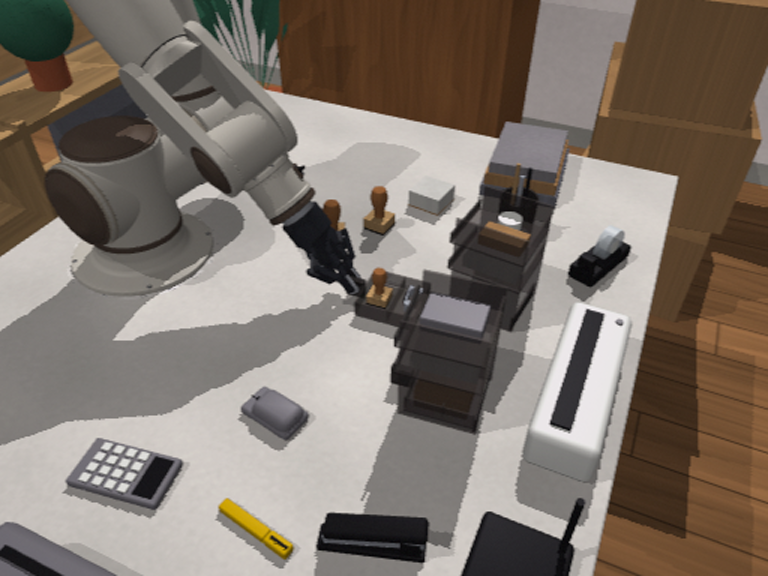

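```bash
python3 -m jog '[[0.05,-0.12,0.04,-0.02,0,0.025],[0.11,-0.3,0.087,-0.045,0,0.058],[0.12,-0.437,0.095,-0.065,0,0.083],[0.11,-0.437,0.087,-0.065,0,0.083],[0.095,-0.437,0.075,-0.065,0,0.083],[0.095,-0.437,0.075,-0.065,0,0.083],[0.095,-0.437,0.075,-0.065,0,0.083],[0.095,-0.437,0.075,-0.065,0,0.083],[0.07,-0.437,0.055,-0.065,0,0.083],[0.06,-0.437,0.047,-0.065,0,0.083],[0.05,-0.3,0.04,-0.045,0,0.058],[0,-0.1,0,-0.015,0,0.02]]'; python3 -m jog '[[0,0,0,0,0,0],[0,0,0,0,0,0]]'; python3 go.py .4743 .1646 .0286 -95.6 38; python3 snap.py 5 scene top; python3 - <<'E'
import cv2
a=cv2.imread("scene5.png") if 0 else None
import pickle
s=pickle.load(open("scene5.pkl","rb"))["image"][120:225,235:375]; t=pickle.load(open("top5.pkl","rb"))["image"][95:235,160:260]
f=lambda i,h:cv2.resize(cv2.convertScaleAbs(i,alpha=1.5,beta=10),(400,h),interpolation=cv2.INTER_CUBIC)
cv2.imwrite("pics/c5.png",cv2.hconcat([cv2.copyMakeBorder(f(s,300),0,260,0,0,cv2.BORDER_CONSTANT),f(t,560)]))
E
```

```text
time: 19.55
ee_pos: [0.4737, 0.1628, 0.0285]
tcp_rot: [0.945, -0.046, 0.324, 0.017]
contact_force: [1.0, -10.6, 13.0]
gripper_width: 0.155
grip_force: 60.1
time: 19.75
ee_pos: [0.4737, 0.1628, 0.0287]
tcp_rot: [0.945, -0.046, 0.325, 0.016]
contact_force: [2.7, -0.1, 6.1]
gripper_width: 0.153
grip_force: 59.2
t 19.75 pos [0.4737 0.1628 0.0287] width 0.153 grip 59.2 F [ 2.7 -0.1  6.1]
shift now-axes [ 0.01 -0.07  0.01] turn [-0.001  0.008  0.001] shift in target axes [ 0.01 -0.07  0.01]
scene 48.25296989319776 256.98225248820165 197.5360651527648 [ 0.861 -0.732  0.797] [-0.304  0.679 -0.669]
top 43.037879284882024 250.8835089502577 195.1006256266026 [ 0.274 -0.007  1.39 ] [ 0.189  0.017 -0.982]
```

```bash
python3 -m jog '[[0.08,-0.035,0.06,0,0,0],[0.16,-0.035,0.125,0,0,0],[0.24,0,0.185,0,0,0],[0.24,0,0.185,0,0,0],[0.24,0,0.185,0,0,0],[0.16,0,0.125,0,0,0],[0.08,0,0.06,0,0,0],[0,0,0,0,0,0],[0,0,0,0,0,0]]'; python3 tr.py -.03 0 0 -.0755;python3 tr.py 0 0 0 -.0755; python3 go.py .6037 .1519 .0286 -95.6 38
```

```text
time: 20.75
ee_pos: [0.5115, 0.1607, 0.0287]
tcp_rot: [0.945, -0.046, 0.325, 0.016]
contact_force: [4.7, -1.8, 4.0]
gripper_width: 0.151
grip_force: 58.8
tray [0.6491 0.1474] tcp [0.574  0.1548] toolY -95.6
tray [0.679  0.1445] tcp [0.6039 0.1519] toolY -95.6
t 20.75 pos [0.5115 0.1607 0.0287] width 0.151 grip 58.8 F [ 4.7 -1.8  4. ]
shift now-axes [ 2.92 -0.01  2.28] turn [-0.    0.01 -0.  ] shift in target axes [ 2.92 -0.01  2.28]
```

```bash
python3 -m jog '[[0.1,0,0.08,0,0,0],[0.2,0,0.156,0,0,0],[0.24,0,0.187,0,0,0],[0.24,0,0.187,0,0,0],[0.24,0,0.187,0,0,0],[0.24,0,0.187,0,0,0],[0.2,0,0.156,0,0,0],[0.1,0,0.08,0,0,0],[0,0,0,0,0,0],[0,0,0,0,0,0]]'; python3 go.py .6037 .1519 .0286 -95.6 38
```

```text
time: 21.75
ee_pos: [0.5608, 0.1561, 0.0287]
tcp_rot: [0.945, -0.046, 0.325, 0.016]
contact_force: [4.9, 0.1, 4.8]
gripper_width: 0.149
grip_force: 58.9
t 21.75 pos [0.5608 0.1561 0.0287] width 0.149 grip 58.9 F [4.9 0.1 4.8]
shift now-axes [1.36 0.   1.06] turn [-0.003  0.007  0.001] shift in target axes [ 1.36 -0.    1.06]
```

```bash
python3 -m jog '[[0.1,0,0.08,0,0,0],[0.2,0,0.156,0,0,0],[0.2,0,0.156,0,0,0],[0.2,0,0.156,0,0,0],[0.2,0,0.156,0,0,0],[0.1,0,0.08,0,0,0],[0.05,0,0.04,0,0,0],[0,0,0,0,0,0]]'; python3 go.py .6037 .1519 .0286 -95.6 38; python3 -m jog '[[0.03,0,0.024,0,0,0],[0.03,0,0.024,0,0,0],[0.03,0,0.024,0,0,0],[0,0,0,0,0,0]]';python3 -m jog '[[0.03,0,0.024,0,0,0],[0.03,0,0.024,0,0,0],[0,0,0,0,0,0]]'
```

```text
time: 22.55
ee_pos: [0.5938, 0.1529, 0.0287]
tcp_rot: [0.945, -0.046, 0.325, 0.016]
contact_force: [-5.0, 0.6, 14.1]
gripper_width: 0.152
grip_force: 60.8
t 22.55 pos [0.5938 0.1529 0.0287] width 0.152 grip 60.8 F [-5.   0.6 14.1]
shift now-axes [0.31 0.   0.25] turn [-0.003  0.008  0.001] shift in target axes [0.31 0.   0.25]
time: 22.95
ee_pos: [0.5964, 0.1527, 0.0287]
tcp_rot: [0.945, -0.046, 0.325, 0.016]
contact_force: [-12.9, 0.7, 19.0]
gripper_width: 0.149
grip_force: 62.1
time: 23.25
ee_pos: [0.5983, 0.1526, 0.0287]
tcp_rot: [0.945, -0.046, 0.325, 0.016]
contact_force: [-12.3, 1.5, 19.4]
gripper_width: 0.156
grip_force: 62.2
```

```bash
python3 snap.py 6 scene top; python3 - <<'E'
import cv2,pickle
s=pickle.load(open("scene6.pkl","rb"))["image"][110:230,270:375]; t=pickle.load(open("top6.pkl","rb"))["image"][100:220,160:250]
f=lambda i,w:cv2.resize(cv2.convertScaleAbs(i,alpha=1.7,beta=15),(w,500),interpolation=cv2.INTER_CUBIC)
cv2.imwrite("pics/c6.png",cv2.hconcat([f(s,437),f(t,362)]))
E
```

```text
scene 48.25296989319776 256.98225248820165 197.5360651527648 [ 0.861 -0.732  0.797] [-0.304  0.679 -0.669]
top 43.037879284882024 250.8835089502577 195.1006256266026 [ 0.274 -0.007  1.39 ] [ 0.189  0.017 -0.982]
```

View pics/c6.png

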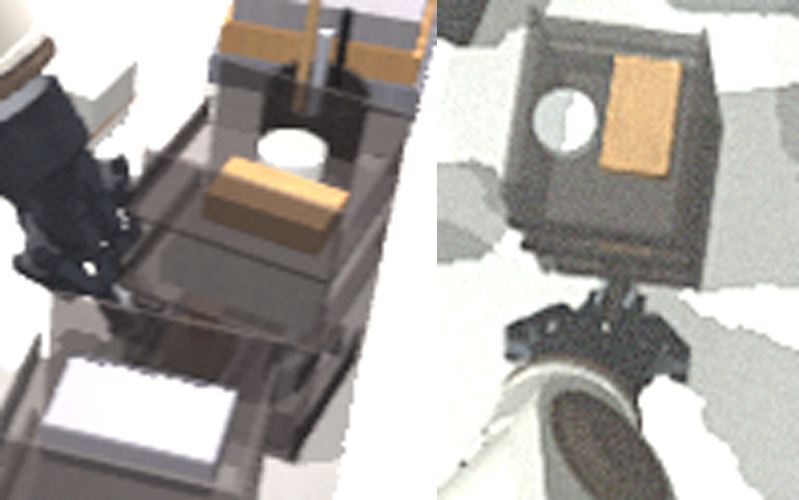

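The crop shows the tray inside the bay, with the stamp at (195,345) and the remover at (300,365). The hand is just short of the overhang. The force was steady while the arm kept advancing, so I don't think it is at the stop yet. I'll keep going in small steps.

```bash
for i in 1 ; do python3 -m jog '[[0.03,0,0.024,0,0,0],[0.03,0,0.024,0,0,0],[0,0,0,0,0,0]]'|grep -E "ee|contact|grip"; done; python3 -m jog '[[0.03,0,0.024,0,0,0],[0,0,0,0,0,0]]'|grep -E "ee|contact|grip";python3 -c "
from h import *
o=readout.get_obs();print(o['wrist_torque'],o['joint_torque'].round(1))"
```

```text
ee_pos: [0.6002, 0.1524, 0.0286]
contact_force: [-12.3, 0.7, 18.8]
gripper_width: 0.153
grip_force: 62.3
ee_pos: [0.6012, 0.1523, 0.0287]
contact_force: [-13.0, 1.9, 20.1]
gripper_width: 0.152
grip_force: 62.4
[ 0.03885322 -0.04372867  0.01148905] [ -2.8 -51.  -41.7  -0.9  -2.4  -0.1]
```

```bash
python3 snap.py 7 scene >/dev/null; python3 - <<'E'
from h import *
import pickle
a,b=[pickle.load(open(f"scene{i}.pkl","rb"))["image"].astype(np.float32) for i in(6,7)]
g=lambda i:i.mean(2)
def sh(y0,y1,x0,x1,n):
    T=g(b)[y0:y1,x0:x1].astype(np.float32); S=g(a)[y0-5:y1+5,x0-5:x1+5].astype(np.float32)
    r=cv2.matchTemplate(S,T,cv2.TM_CCOEFF_NORMED); _,m,_,l=cv2.minMaxLoc(r)
    j,i=l[1],l[0]; p=lambda u,v,w:(u-w)/(2*(u-2*v+w)+1e-9)
    print(n,m.round(3),"moved px",round(-(i-5+p(r[j,i-1],m,r[j,i+1])),2),round(-(j-5+p(r[j-1,i],m,r[j+1,i])),2))
sh(190,206,330,352,"remover"); sh(186,202,307,330,"stamp"); sh(160,182,272,296,"fingers"); sh(145,175,315,355,"upper static")
s=pickle.load(open("scene7.pkl","rb"))
p=np.array([.6,.152,.02]); print("3mm forward =",np.array(pix(s,p+[.003,0,0]))-pix(s,p))
# predicted home positions in the picture
O=np.array([.678,.1445]);c,si=np.cos(np.radians(-5.6)),np.sin(np.radians(-5.6))
P=lambda x,y,z:np.round(pix(s,(O[0]+c*x-si*y,O[1]+si*x+c*y,z)),1)
print("stamp base/top",P(-.024,0,.024),P(-.024,0,.055),"remover",P(.03,0,.015),"rear top corners tray",P(.055,-.05,.032),P(.055,.05,.032),"tower wall rear-bottom right",P(.062,-.058,0))
E
```

```text
Traceback (most recent call last):
AttributeError: 'float' object has no attribute 'round'
```

```bash
cat > mv.py <<'E'
from h import *
import pickle,sys
a,b=[pickle.load(open(f"scene{i}.pkl","rb"))["image"].astype(np.float32) for i in sys.argv[1:3]]
g=lambda i:i.mean(2)
def sh(y0,y1,x0,x1,n):
    T=g(b)[y0:y1,x0:x1].astype(np.float32); S=g(a)[y0-5:y1+5,x0-5:x1+5].astype(np.float32)
    r=cv2.matchTemplate(S,T,cv2.TM_CCOEFF_NORMED); _,m,_,l=cv2.minMaxLoc(r)
    j,i=min(max(l[1],1),9),min(max(l[0],1),9); p=lambda u,v,w:(u-w)/(2*(u-2*v+w)+1e-9)
    print(n,round(m,3),"moved px",round(float(-(i-5+p(r[j,i-1],m,r[j,i+1]))),2),round(float(-(j-5+p(r[j-1,i],m,r[j+1,i]))),2))
sh(190,206,330,352,"remover"); sh(186,202,307,330,"stamp"); sh(160,182,272,296,"fingers"); sh(145,175,315,355,"upper static")
s=pickle.load(open(f"scene{sys.argv[2]}.pkl","rb"))
p=np.array([.6,.152,.02]); print("3mm forward =",np.array(pix(s,p+[.003,0,0]))-pix(s,p))
O=np.array([.678,.1445]);c,si=np.cos(np.radians(-5.6)),np.sin(np.radians(-5.6))
P=lambda x,y,z:np.round(pix(s,(O[0]+c*x-si*y,O[1]+si*x+c*y,z)),1)
print("stamp base/top",P(-.024,0,.024),P(-.024,0,.055),"remover",P(.03,0,.015))
E
python3 mv.py 6 7
```

```text
remover 0.838 moved px 0.31 0.2
stamp 0.991 moved px 0.17 -0.09
fingers 0.986 moved px 0.87 0.31
upper static 1.0 moved px 0.0 -0.01
3mm forward = [1.01227671 0.28883721]
stamp base/top [319.  191.1] [320.1 182.5] remover [337.  200.2]
```

```bash
python3 - <<'E'
from h import *
import pickle
for i,roi in((5,(255,150,60,50)),(6,(298,175,50,35)),(7,(298,175,50,35))):
    s=pickle.load(open(f"scene{i}.pkl","rb"));x,y,w,h=roi
    im=s["image"][y:y+h,x:x+w].astype(int); d=cv2.GaussianBlur((im[...,2]-im[...,0]).astype(np.float32),(3,3),0)
    m=(d>(25 if i>5 else 45)).astype(np.uint8)
    for r in m: print(''.join('.#'[v] for v in r))
    k,l,st,ce=cv2.connectedComponentsWithStats(m)
    for j in range(1,k):
        if st[j,4]>25: print(i,st[j]+[x,y,0,0,0],(ce[j]+[x,y]).round(1))
E
```

```text
............................................................
............................................................
............................................................
............................................................
............................................................
............................................................
............................................................
............................................................
............................................................
............................................................
............................................................
.....................#####..................................
....................#######.................................
....................#######.................................
...................########.................................
...................########.................................
....................#######.................................
....................######..................................
..
[... 4857 characters left out ...]
.....................................
..................................................
..................................................
..................................................
..................................................
..................................................
..................................................
..................................................
..................................................
..................................................
..................................................
..................................................
..................................................
..................................................
```

```bash
python3 - <<'E'
from h import *
import pickle
s5=pickle.load(open("scene5.pkl","rb"))
# stamp in frame 5: base corners (col,row) left/right extents at base; tip of head
print("f5 base px centre ~",(255+22.5,150+28),"-> z .022",onz(s5,277.5,178.3,.022).round(4),"head",onz(s5,278.3,164.5,.057).round(4))
for i in(6,7):
    im=pickle.load(open(f"scene{i}.pkl","rb"))["image"][172:206,300:352].astype(int)
    d=cv2.GaussianBlur((im[...,2]-im[...,0]).astype(np.float32),(3,3),0)
    print(i)
    for r in d: print(''.join(' .:-=+*#%@'[int(np.clip(v/3,0,9))] for v in r))
E
```

```text
f5 base px centre ~ (277.5, 178) -> z .022 [0.5288 0.1532 0.022 ] head [0.5226 0.171  0.057 ]
6
....................  ..............................
. ..........  ......  ..............................
   .........   ...   ...............................
 ..........   ....   ...............................
............  ....   ...............................
..................   ...............................
..................   ......................    . ...
  ......::::......   ........... ..........     ....
  ......::::::::::..............  ..................
   ...........:::::::...........   .................
   ...........::-----:::........    ................
   ............::-----::........ .   ....  .........
 ..............::------:........ ........   ........
   ...........:-------::......... ........  ........
       ......:-------::................... .........
        . ..::--------:..................  .........
          ..:::::::--:::::...............  .........
          ..::::::::::::::::........................
          .:::::::::::::::::......................
[... 1901 characters left out ...]
.......  ..
.......  .::--:::::::::::::..........    ......   ..
...... ...::::::::::::::::..........     .....    ..
.....  ...::::::::::::::::..........     ....    ...
     .....:::::::::::::::..........     ....    ....
       ....:::::::::::::...........    ...      ....
          ...:::::::::::............           .....
             ....::::::..............         ..... 
                 ....................         ....  
                      ..............         .....  
                           .........        .....   
                            ........       ......   
                            ........      ......  ..
                            .......      .......  ..
```

The brown stamp blob moved about 1 px (3 mm) between frames, so the tray is still moving with the hand. The steady force is rubbing, not the stop.

```bash
for i in 1; do python3 -m jog '[[0.03,0,0.024,0,0,0],[0.03,0,0.024,0,0,0],[0,0,0,0,0,0]]'|grep -E "ee|contact|grip_f"; done; python3 -m jog '[[0.03,0,0.024,0,0,0],[0.03,0,0.024,0,0,0],[0,0,0,0,0,0]]'|grep -E "ee|contact|grip_f"; python3 snap.py 8 scene
```

```text
ee_pos: [0.6028, 0.1521, 0.0286]
contact_force: [-23.0, 1.8, 28.1]
grip_force: 63.7
ee_pos: [0.6032, 0.1522, 0.0285]
contact_force: [-58.9, 5.3, 52.4]
grip_force: 70.5
scene 48.25296989319776 256.98225248820165 197.5360651527648 [ 0.861 -0.732  0.797] [-0.304  0.679 -0.669]
```

Hard stop at TCP x 0.603, against an expected 0.602–0.604, so the tray is home. I'll ease off, release and withdraw.

```bash
python3 -m jog '[[-0.04,0,-0.032,0,0,0],[0,0,0,0,0,0]]'|grep -E "ee|contact"; python3 -m jog '[[0,0,0,0,0,0],[0,0,0,0,0,0],[0,0,0,0,0,0],[0,0,0,0,0,0],[0,0,0,0,0,0]]' 0.4 |grep -E "ee|contact|grip"; python3 -m jog '[[0,0,-0.2,0,0,0],[0,0,-0.3,0,0,0],[0,0,-0.5,0,0,0],[0,0,-0.5,0,0,0],[0,0,-0.5,0,0,0],[0,0,-0.5,0,0,0],[0,0,-0.5,0,0,0],[0,0,-0.5,0,0,0],[0,0,-0.5,0,0,0],[0,0,0,0,0,0]]' |grep -E "ee|contact"; python3 snap.py 9 scene top; python3 mv.py 8 9; python3 - <<'E'
from h import *
import pickle
t=pickle.load(open("top9.pkl","rb")); im=t["image"][158:190,195:240].astype(int).sum(2)//3
print("pred tab end/root top px",np.round(pix(t,(.678-.0906,.1445+.0089,.04)),1),np.round(pix(t,(.678-.07,.1445+.0068,.04)),1))
for r in im: print(''.join('#+. '[min(int(v)//40,3)] for v in r))
for i in(8,9):
    im=pickle.load(open(f"scene{i}.pkl","rb"))["image"][176:204,304:352].astype(int)
    d=cv2.GaussianBlur((im[...,2]-im[...,0]).astype(np.float32),(3,3),0)
    for r in d: print(''.join(' .:-=+*#%@'[int(np.clip(v/3,0,9))] for v in r))
E
```

```text
ee_pos: [0.6031, 0.1522, 0.0285]
contact_force: [-28.1, 4.7, 29.9]
ee_pos: [0.6036, 0.152, 0.0276]
contact_force: [0.2, -1.1, -1.1]
gripper_width: 0.401
grip_force: 0.0
ee_pos: [0.5423, 0.1585, 0.1086]
contact_force: [0.4, 0.7, -1.5]
scene 48.25296989319776 256.98225248820165 197.5360651527648 [ 0.861 -0.732  0.797] [-0.304  0.679 -0.669]
top 43.037879284882024 250.8835089502577 195.1006256266026 [ 0.274 -0.007  1.39 ] [ 0.189  0.017 -0.982]
remover 0.993 moved px -0.04 -0.03
stamp 0.998 moved px 0.02 -0.09
fingers 0.321 moved px 4.08 4.31
upper static 0.999 moved px -0.0 -0.01
3mm forward = [1.01227671 0.28883721]
stamp base/top [319.  191.1] [320.1 182.5] remover [337.  200.2]
pred tab end/root top px [203.2 175.4] [204.2 168.4]
++++++++++++++++++++++++++++++++.............
++++++++++++++++++++++++++++++++.............
++++++++++++++++++++++++++++++++.............
+#++++#+++++++++++++++++++++++++.............
++++++++#++++++++++++++++++++++..............
+++++++++++#+++++++++++++++++++..............
+++++#++++++++++++++++#++++++++..............
   ....++++##++++++++++++++++++......
[... 3156 characters left out ...]
..............
       ..::::::::::::::::.......................
      ..::::::::::::::::....................  ..
...   .:::::::::::::::::...................    .
  ..  .:::::::::::::::::..........   .....     .
   . ..::::::::::::::::..........     ....     .
   ....::::::::::::::::..........     ...     ..
   ....:::::::::::::::..........      ..     ...
   .....:::::::::::::...........    ...     ....
     ....:::::::::::............    ..     .....
         ......:::::............           .....
             .....:.............          ....  
                 ...............          ....  
                       .........         .....  
                       .........        .....  .
```

```bash
python3 -m jog '[[0,0,-0.5,0,0,0],[0,0,-0.5,0,0,0],[0,0,0,0,0,0],[0,0,0,0,0,0]]' | head -1; python3 -c "
from h import *
print(ticket.finish_job())"
```

```text
time: 26.75
the job is handed in; nothing more can be done
None
```

The job was handed in at about 27 s of the 72 s limit, with no result returned: the stamp is upright in the front well and the tray is pushed to the back stop (57 N on the arm at contact), staple remover still in its well; the mouse, highlighter and note cube were not touched.

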